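Feed a weld coupon into the bench tester

ROBOT

A 6-joint arm with a two-finger parallel gripper is mounted at the origin on the work surface. World frame = base frame: x ahead of the robot, y to its left, z up, the work surface at z = 0. Lengths are in mm, angles in degrees, forces in N, time in s.
With the tool pointing down it reaches from about 300 to 850 mm from the base axis. Payload 4.2 kg.
Tool frame: the origin (TCP) lies midway between the tips of the shut fingers; the grasp point (between the pads) lies 19 mm behind it; z points along the fingers, y is the line along which they close (so a half turn about z gives the same grasp; the last joint's range is limited). The gripper opens to 91 mm and grips with 3 to 60 N. Pads are 32 mm wide; open, the fingers measure 118 mm over their backs; the gripper's body (76 mm by 178 mm) begins 60 mm behind the grasp point.
Start: joints at [74.427, 18.312, 89.639, -0, 72.044, -1.146], TCP at [143.261, 556.884, 213.976] pointing down, gripper open.
Joint ranges: [-177.97, 177.97], [-48.28, 115.42], [12.27, 149.76], [-77.06, 257.06], [2.81, 150.46], [-146.56, 146.56]. Speed limits (degrees/s): [147.25, 147.25, 180, 180, 180, 180].

INTERFACE

Orientations are given as [roll, pitch, yaw] about the fixed x, y, z axes, in that order (R = Rz(yaw) Ry(pitch) Rx(roll)).
In Python, from workcell import env gives the robot as it stands.
- The arm moves only by the shell command python3 -m jog 'ROWS' [FORCE]. ROWS is a JSON object of lists of equal length, an entry for each row: "jaw": the finger opening in mm, from 0 to 91.2; "slide": the shift along the tool's x, y, z in units of 30 mm (1.0 is 30 mm), a list of three; "spin": the turn about the tool's z in units of 8 degrees (1.0 is 8 degrees). In form: {"jaw": [jaw, ...], "slide": [[dx, dy, dz], ...], "spin": [spin, ...]}. A call has 1 to 10 rows; each row shifts and turns the commanded pose from where the row before left it, along the tool's axes as they then stand; what a row does not reach is not made up. A row lasts 1/10 s, in which the tool goes at most 50 mm and 8.59 degrees, less where a joint would pass 70% of its speed; a pose out of reach is approached as far as the arm can. A call is refused whole if a number of a shift passes 1 or a number of a turn 1, either way. A call with a gripper value outside its range is refused whole. The fingers move at their own pace and stop on an object; FORCE is the grip in N (left out, the last holds). Time passes only in rows, so rows that do not move let the fingers close. It gives the time, the measured TCP pose, the force, the opening and the grip force at its end, in the units of the state.
- env.state(): the state, without advancing time (a new reading comes with each control period).
- env.grab_frame(name): name is "scene" or "top" or "wrist"; returns the picture (400x640x3 uint8, red, green, blue); there is no depth.
- env.camera_model(name): a dict with "fx", "fy", "cx", "cy" (pixels), "D" ([k1, k2, p1, p2, k3] as OpenCV has them; the pictures are not rectified), "camera_from_world" (4x4, takes a point from world to camera coordinates). Camera axes: x right, y up, looking along -z (the intrinsics and any distortion apply to the point x, -y, -z); pixel columns grow to the right and rows downward; lengths in mm; the calibration is good to about 2 mm. A picture is of the moment at which its call begins: read the wrist's pose just before it. camera_model takes no time and is no camera call; for the wrist camera it gives the pose at the moment of the call.
- env.job_done(): hands the job in; it is judged then, once.
The state is a dict: "time_s": time; "qpos": joint angles; "qvel": joint speeds; "effort": joint torques, N m; "ee_pos": TCP position; "ee_rot": TCP orientation; "force": force on the tool from outside, world axes, zero at the start; "torque": the same for the moment, N m; "gripper_width": finger opening in mm; "gripper_force": force on a finger pad.
Only numpy, scipy, OpenCV 4.12 (cv2) and the standard library are available. Lean on these libraries where they do the work, as an engineer would, in place of code of your own. Each camera call takes 0.05 s, during which the arm holds its last target. There are 200 camera calls.

TASK

Take the aluminium weld coupon with the blue top end out of the wooden rack and push it, blue end up, down through the narrow slot in the top of the blue tester, past the sprung flap, until it stands fully home on the floor inside, then let go. The slot is just wider than the coupon and its sideways setting is not measured, so feel for it gently: never press the coupon or the gripper on the tester with 30 N or more. Leave the other two coupons in the rack and everything else where it is.

Things in the scene. Friction and masses are not known exactly. Their poses are not given: they have to be found in the camera images.
- coupon: bare aluminium plate with a blue top end (top 10 mm) and a dark weld line down its faces: 60 mm (its x) x 10 mm thick (its y) x 90 mm tall (its z), 0.10 to 0.21 kg. Origin: centre of its lower end; z points up to the blue end. It stands loosely upright in one of the rack's three pockets, lower end 8 mm above the bench
- rack: fixed wooden block 100 mm (x) x 220 mm (y) x 38 mm high with three pockets 67 mm (x) x 14 mm (y), 30 mm deep, at y = -75, 0 and +75 mm. Origin: centre of its underside, on the bench. The three coupons stand in the pockets in any order, long side along the rack's x, and rise to 98 mm above the bench
- tester: fixed blue case 150 mm (x) x 130 mm (y) x 100 mm with a flat aluminium throat plate (146 x 142 x 10 mm) on top. One slot in the plate, 65 mm long (along the tester's x, centred at x = 0) and 12.5 mm wide (along its y), no chamfers, an orange line along each long edge; it goes straight down to the pocket floor. Origin: centre of the case's underside, on the bench
- tester_top (a point): point over the case's middle, level with the throat plate's upper surface, 110 mm above the bench; axes as the tester's. The throat plate is clamped at an unmeasured sideways setting: the slot's centre lies anywhere within 12 mm of this point, to either side along the tester's y (x exact). It does not give sideways, but sits on stiff springs (1 mm down per 8 N)
- tester_floor (a point): point in the case's middle, level with the pocket floor that the coupon must stand on, 24 mm above the bench (86 mm below the throat plate's surface), a stiffly sprung pad (1 mm per 8 N): a coupon fully home shows 4 mm above the throat plate, so push the last part with closed fingertips
- flap (a joint): angle of the sprung flap inside the slot: 0 leaning across the slot, about 0.4 with a coupon past it (up to 0.9 rad). It is hinged on the slot's +y side and starts 26 mm below the throat plate's surface. The coupon's lower end pushes it aside (about 3 to 15 N); it then drags on the coupon, so that it does not drop by itself and cannot be pulled back up
- copper_coupon: copper-coloured coupon, 60 x 10 x 90 mm, standing in the rack; stays there. Origin: centre of its lower end
- dark_coupon: dark steel coupon, 60 x 10 x 90 mm, standing in the rack; stays there. Origin: centre of its lower end
- hammer: hammer lying on the bench; stays where it is. Origin: centre underneath
- wrench: wrench lying on the bench; stays where it is. Origin: centre underneath
- spray_can: upright can with a red label, 60 mm across, 160 mm tall; stays where it is. Origin: centre of its underside
- jar: upright jar, 70 mm across, 90 mm tall; stays where it is. Origin: centre of its underside
- wheel: small black rubber wheel lying flat, 124 mm across, 44 mm thick; stays where it is. Origin: centre of its underside
There are look-alikes about, which are no part of the job. Several things look just like the tester: the one meant starts farthest to the robot's left.

How it is judged:
By the outcome, as a careful person would: the job done as asked, in the order asked, and still so for the second after the job is handed in, with the robot touching nothing.
It also fails if it takes over 72 s, if anything falls off the work surface, if the arm or the gripper's body presses on something with over 40 N, if the wrist force passes 120 N, or if a joint passes its speed limit or range.

## Working session

There is one attempt and no reset: what is moved stays moved. The work goes in short steps, Python scripts to look and compute and a shell command to move; the robot and the scene stay as the last step left them, time stands still between calls to the robot, and variables do not carry over. Pictures are saved under pics/ and viewed, at most 10 in all, crops included, and the job is handed in when it is done.

```bash
ls; mkdir -p pics; cat > h.py <<'E'
import numpy as np, cv2
from workcell import env
def model(n):
    m=env.camera_model(n); K=np.array([[m['fx'],0,m['cx']],[0,m['fy'],m['cy']],[0,0,1]],float)
    T=np.array(m['camera_from_world'],float); T=np.diag([1,-1,-1,1.])@T
    return K,np.array(m['D'],float),T
def proj(M,P):
    K,D,T=M; return cv2.projectPoints(np.array(P,float).reshape(-1,3),cv2.Rodrigues(T[:3,:3])[0],T[:3,3],K,D)[0].reshape(-1,2)
def plane(M,uv,z):
    K,D,T=M; n=cv2.undistortPoints(np.array(uv,float).reshape(-1,1,2),K,D).reshape(-1,2)
    d=np.c_[n,np.ones(len(n))]@T[:3,:3]; c=-T[:3,:3].T@T[:3,3]
    return c+d*((z-c[2])/d[:,2])[:,None]
def tri(Ms,uvs):
    A=np.zeros((3,3));b=np.zeros(3)
    for M,uv in zip(Ms,uvs):
        K,D,T=M; c=-T[:3,:3].T@T[:3,3]; d=plane(M,[uv],0)[0]-c; d/=np.linalg.norm(d)
        P=np.eye(3)-np.outer(d,d);A+=P;b+=P@c
    return np.linalg.solve(A,b)
def snap(n,f):
    M=model(n); I=env.grab_frame(n); cv2.imwrite('pics/'+f,I[:,:,::-1]); return M,I
E
python3 - <<'E'
from h import *
import pickle
s=env.state(); print({k:np.round(v,2).tolist() for k,v in s.items()})
Ms={n:snap(n,n+'0.png')[0] for n in('scene','top','wrist')}
pickle.dump(Ms,open('m0.pkl','wb'))
for n,M in Ms.items(): print(n,-M[2][:3,:3].T@M[2][:3,3],M[0][0,0],np.round(M[2][2,:3],2))
a=cv2.imread('pics/top0.png');cv2.imwrite('pics/t.png',cv2.resize(a,(800,500)))
a=cv2.imread('pics/scene0.png');cv2.imwrite('pics/s.png',cv2.resize(a,(800,500)))
E
```

```text
pics
{'time_s': 0.0, 'qpos': [74.43, 18.35, 89.71, 0.0, 72.04, -1.15], 'qvel': [-0.01, -0.14, -0.03, 0.02, 0.08, 0.0], 'effort': [0.0, -41.25, -23.2, 0.07, 0.05, -0.0], 'ee_pos': [143.13, 556.4, 213.13], 'ee_rot': [-179.9, -0.0, 165.57], 'force': [-0.18, -0.92, -0.43], 'torque': [-0.05, 0.02, 0.02], 'gripper_force': 0.0, 'gripper_width': 91.3}
scene [1293.51959483 -460.89393705  903.12730153] 456.94187653446056 [-0.61  0.44 -0.66]
top [ 445.84822949   75.88449393 1375.84361554] 451.8394798402718 [ 0.07 -0.01 -1.  ]
wrist [ 69.21437833 575.76381393 382.6354626 ] 335.83955131027204 [ 0.26 -0.07 -0.96]
```

View pics/t.png

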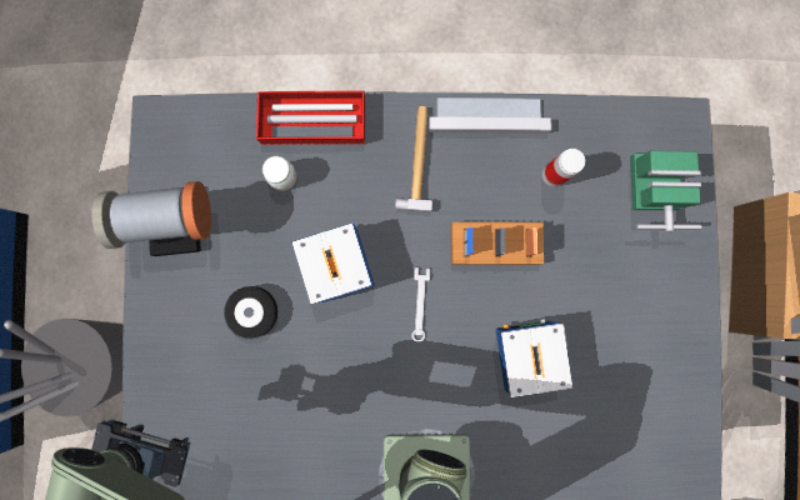

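View pics/s.png

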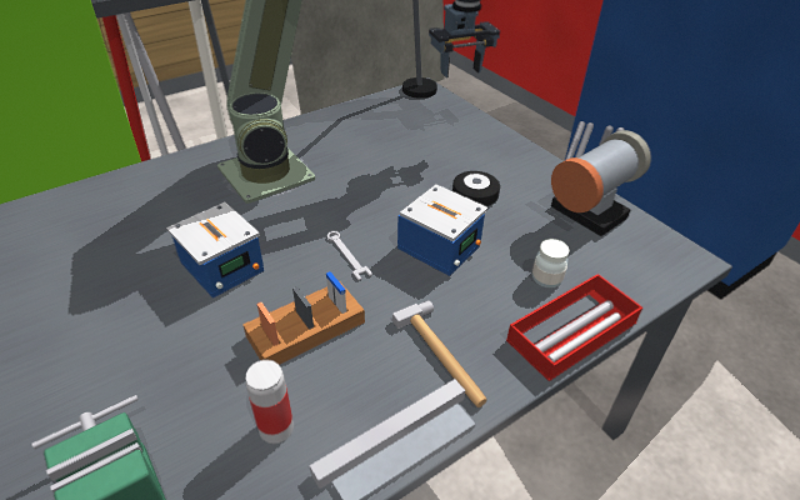

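The top view (800-wide scale) shows the left tester at (332,264), slot running along about world x. The other tester is at (536,358). The rack is at (498,243), with the blue coupon in its left pocket at (468,242). The scene view agrees: left tester slot at (444,210), blue coupon at (335,283).

```bash
python3 - <<'E'
from h import *
import pickle
Ms=pickle.load(open('m0.pkl','rb'))
def seg(n,c,r,lo,hi):
    I=cv2.imread(f'pics/{n}0.png');H=cv2.cvtColor(I,cv2.COLOR_BGR2HSV)
    m=cv2.inRange(H,lo,hi);k=np.zeros_like(m);k[c[1]-r:c[1]+r,c[0]-r:c[0]+r]=255;m&=k
    p=np.argwhere(m)[:,::-1].astype(float); return p
def rect(p): 
    r=cv2.minAreaRect(p.astype(np.float32)); return r
out={}
for nm,cs,lo,hi in(('slot',{'top':(266,210),'scene':(355,168)},(8,120,120),(25,255,255)),('blue',{'top':(374,193),'scene':(268,226)},(105,150,60),(125,255,255))):
    for n,c in cs.items():
        p=seg(n,c,22,lo,hi); out[nm,n]=p; print(nm,n,len(p),np.round(rect(p)[0],1),np.round(rect(p)[1],1))
    print(tri([Ms['top'],Ms['scene']],[rect(out[nm,'top'])[0],rect(out[nm,'scene'])[0]]))
for nm,z in(('slot',110),('blue',98)):
  for n in('top','scene'):
    w=plane(Ms[n],out[nm,n],z)[:,:2]; r=rect(w); print(nm,n,r)
# plate corners
I=cv2.imread('pics/top0.png');H=cv2.cvtColor(I,cv2.COLOR_BGR2HSV)
m=cv2.inRange(H,(0,0,190),(179,40,255));_,L,st,ce=cv2.connectedComponentsWithStats(m)
for i in range(1,len(st)):
    if st[i,4]>1200:
        w=plane(Ms['top'],np.argwhere(L==i)[:,::-1],110)[:,:2];print('plate',rect(w))
m=cv2.inRange(H,(8,120,80),(20,255,255));m[:,:355]=0;m[:,445:]=0;m[:170]=0;m[220:]=0
w=plane(Ms['top'],np.argwhere(m)[:,::-1],38)[:,:2];print('rack',rect(w))
E
```

```text
slot top 107 [264.8 210.5] [26.2  7.1]
slot scene 61 [355.1 167.4] [26.5  5.3]
[510.84068619 219.83600703 107.28385108]
blue top 79 [375.5 192.5] [19.  3.]
blue scene 98 [268.  225.5] [20.5  5.1]
[562.31242438 -94.97561603  91.30594914]
slot top ((510.719970703125, 219.54403686523438), (73.87696075439453, 19.79170036315918), 17.423336029052734)
slot scene ((513.3790893554688, 217.56112670898438), (75.78902435302734, 22.409753799438477), 17.38129234313965)
blue top ((561.9877319335938, -93.7063980102539), (8.597799301147461, 54.406890869140625), 89.3001708984375)
blue scene ((567.2613525390625, -98.33795166015625), (13.811037063598633, 65.33203887939453), 89.33787536621094)
plate ((948.3359985351562, -94.39617919921875), (1707.52197265625, 497.9083251953125), 88.04946899414062)
plate ((857.0858154296875, -145.008056640625), (279.4707946777344, 71.64495849609375), 89.70532989501953)
plate ((511.29296875, 219.61912536621094), (146.0973358154297, 142.38916015625), 17.463314056396484)
plate ((292.3616943359375, -241.21932983398438), (145.6918487548828, 141.72396850585938), 8.135062217712402)
plate ((58.757808685302734, -761.7623901367188), (221.89254760742188, 163.72064208984375), 0.5917724370956421)
rack ((561.6569213867188, -168.56280517578125), (221.19317626953125, 99.40379333496094), 89.8133316040039)
```

```bash
python3 -m jog '{"jaw":[60,60,60,60,60,60,60,60,60,60],"slide":[[0,0,0],[0,0,0],[-0.6,-0.9,0],[-0.6,-0.9,0],[-0.6,-0.9,0],[-0.6,-0.9,0],[-0.6,-0.9,0],[-0.6,-0.9,0],[-0.6,-0.9,0],[-0.6,-0.9,0]],"spin":[-0.9,-0.9,0,0,0,0,0,0,0,0]}' 20; python3 -m jog '{"jaw":[60,60,60,60,60,60,60,60,60,60],"slide":[[-0.6,-0.9,0],[-0.6,-0.9,0],[-0.6,-0.9,0],[-0.6,-0.9,0],[-0.6,-0.9,0],[-0.6,-0.9,0],[-0.6,-0.9,0],[-0.6,-0.9,0],[-0.6,-0.9,0],[-0.6,-0.9,0]],"spin":[0,0,0,0,0,0,0,0,0,0]}'; python3 -m jog '{"jaw":[60,60,60,60,60,60,60],"slide":[[-0.6,-0.9,0],[-0.6,-0.9,0],[-0.6,-0.9,0],[-0.6,-0.9,0],[0,0,0],[0,0,0],[0,0,0]],"spin":[0,0,0,0,0,0,0]}'
```

```text
time_s: 1.15
ee_pos: [287.6, 339.5, 213.8]
ee_rot: [-180.0, -0.0, 180.0]
force: [0.3, 0.0, 0.6]
gripper_width: 60.2
gripper_force: 0.0
time_s: 2.15
ee_pos: [467.4, 69.5, 213.8]
ee_rot: [180.0, -0.0, 180.0]
force: [0.7, -0.0, -0.1]
gripper_width: 60.0
gripper_force: 0.0
time_s: 2.85
ee_pos: [538.2, -36.6, 213.7]
ee_rot: [180.0, -0.1, 180.0]
force: [-0.1, -0.0, 0.2]
gripper_width: 59.7
gripper_force: 0.0
```

```bash
python3 - <<'E'
from h import *
import pickle
pickle.dump(snap('wrist','w1.png')[0],open('m1.pkl','wb'))
E
python3 -m jog '{"jaw":[60,60,60,60,60],"slide":[[-0.4,-1,0],[-0.4,-0.9,0],[0,0,0],[0,0,0],[0,0,0]],"spin":[0,0,0,0,0]}'
python3 - <<'E'
from h import *
import pickle
pickle.dump(snap('wrist','w2.png')[0],open('m2.pkl','wb'))
cv2.imwrite('pics/w12.png',cv2.resize(np.vstack([cv2.imread('pics/w1.png'),cv2.imread('pics/w2.png')]),(480,600)))
Ms=[pickle.load(open(f'm{i}.pkl','rb')) for i in(1,2)]
for i,M in zip((1,2),Ms):
    H=cv2.cvtColor(cv2.imread(f'pics/w{i}.png'),cv2.COLOR_BGR2HSV);m=cv2.inRange(H,(105,150,60),(125,255,255))
    n,L,st,ce=cv2.connectedComponentsWithStats(m)
    print(i,'pred',proj(M,[[532,-94,98],[592,-94,98]]).round(0).tolist())
    for j in range(1,n):
        if st[j,4]>60: print(st[j],ce[j].round(1))
E
```

```text
time_s: 3.4
ee_pos: [562.3, -93.1, 214.0]
ee_rot: [180.0, -0.0, -180.0]
force: [0.2, 0.4, -0.2]
gripper_width: 60.1
gripper_force: 0.0
1 pred [[255.0, 186.0], [259.0, 250.0]]
[ 470   60  170  203 2874] [537.  123.9]
[510 181  14  21  69] [516.8 189.5]
[248 188  14  32 371] [254.8 202.9]
[490 203  20  18  89] [498.3 211.1]
[501 215  21  21 111] [511.4 223.9]
2 pred [[320.0, 159.0], [320.0, 225.0]]
[ 589   48   51  191 1104] [607.4 126.8]
[556  62  32  17 126] [573.3  70.2]
```

View pics/w12.png

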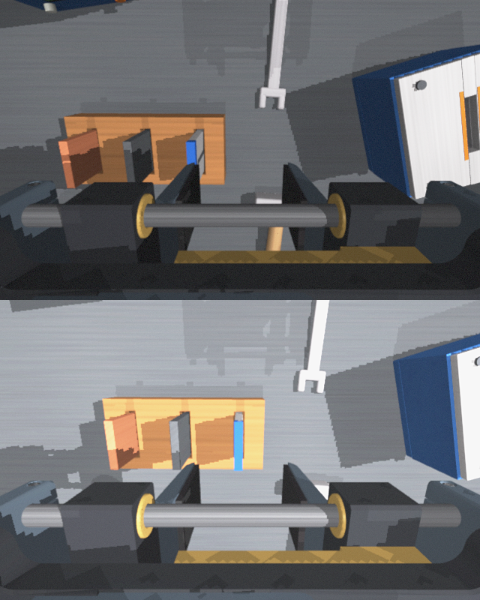

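Both wrist views (0.75 scale) show the rack and the blue coupon. In the second, the blue end is at columns 235–243 and rows 418–469, centred between the fingers at column 240. Next I'll measure it precisely.

```bash
python3 - <<'E'
from h import *
import pickle
Ms=[pickle.load(open(f'm{i}.pkl','rb')) for i in(1,2)]
R=[]
for i,M,(x0,x1,y0,y1) in zip((1,2),Ms,((235,275,175,225),(300,340,150,235))):
    I=cv2.imread(f'pics/w{i}.png');H=cv2.cvtColor(I,cv2.COLOR_BGR2HSV);m=cv2.inRange(H,(95,130,60),(125,255,255))
    k=np.zeros_like(m);k[y0:y1,x0:x1]=255;m&=k;p=np.argwhere(m)[:,::-1].astype(float)
    print(len(p),p.min(0),p.max(0))
    w=plane(M,p,98);print(i,cv2.minAreaRect(w[:,:2].astype(np.float32)))
    # top-face left edge & near rows
    for v in range(int(p[:,1].min()),int(p[:,1].max()),6): q=p[p[:,1]==v,0];print(v,q.min(),q.max(),end=' | ')
    print()
E
```

```text
384 [248. 187.] [261. 219.]
1 ((547.2938842773438, -95.26943969726562), (11.047032356262207, 29.636037826538086), 89.72056579589844)
187 252.0 259.0 | 193 249.0 260.0 | 199 249.0 260.0 | 205 249.0 261.0 | 211 250.0 261.0 | 217 250.0 261.0 | 
712 [312. 161.] [323. 226.]
2 ((563.4249877929688, -96.33199310302734), (59.270423889160156, 9.781351089477539), 0.12073971331119537)
161 313.0 316.0 | 167 312.0 323.0 | 173 312.0 323.0 | 179 312.0 322.0 | 185 312.0 322.0 | 191 312.0 322.0 | 197 312.0 322.0 | 203 312.0 323.0 | 209 313.0 323.0 | 215 313.0 321.0 | 221 313.0 321.0 |
```

```bash
python3 -m jog '{"jaw":[50,50,50,50,50,50,50,50,50],"slide":[[-0.03,-0.09,0],[0,0,0.7],[0,0,0.7],[0,0,0.7],[0,0,0.7],[0,0,0.7],[0,0,0.7],[0,0,0.6],[0,0,0]],"spin":[0,0,0,0,0,0,0,0,0]}' && python3 -m jog '{"jaw":[8,8,8,8,8,8,8,8,8,8],"slide":[[0,0,0],[0,0,0],[0,0,0],[0,0,0],[0,0,0],[0,0,0],[0,0,0],[0,0,0],[0,0,0],[0,0,0]],"spin":[0,0,0,0,0,0,0,0,0,0]}' 30
```

```text
time_s: 4.35
ee_pos: [561.9, -96.3, 67.7]
ee_rot: [179.9, -0.3, -180.0]
force: [-0.5, 1.5, 0.5]
gripper_width: 49.7
gripper_force: 0.0
time_s: 5.35
ee_pos: [564.0, -97.1, 70.3]
ee_rot: [-180.0, 0.0, 180.0]
force: [-0.7, 0.1, 4.9]
gripper_width: 10.0
gripper_force: 30.0
```

```bash
python3 -m jog '{"jaw":[8,8,8,8,8,8,8,8,8,8],"slide":[[0,0,-0.3],[0,0,-0.5],[0,0,-0.6],[0,0,-0.6],[0,0,-0.6],[0,0,-0.6],[0,0,-0.6],[0,0,-0.6],[0,0,-0.3],[0,0,0]],"spin":[0,0,0,0,0,0,0,0,0,0]}' && python3 -m jog '{"jaw":[8,8,8,8,8,8,8,8,8,8],"slide":[[0.1,0.5,0],[0.1,0.9,0],[0.15,0.9,0],[0.15,0.9,0],[0.15,0.9,0],[0.15,0.9,0],[0.15,0.9,0],[0.15,0.9,0],[0.1,0.4,0],[0,0,0]],"spin":[0,0,0,0,0,0,0,0,0,0]}'; python3 - <<'E'
from h import *
import pickle
print(env.state()['force'])
pickle.dump(snap('wrist','w3.png')[0],open('m3.pkl','wb'))
E
```

```text
time_s: 6.35
ee_pos: [564.4, -97.1, 212.0]
ee_rot: [-180.0, 0.1, 180.0]
force: [0.7, -0.4, -1.5]
gripper_width: 9.5
gripper_force: 30.0
time_s: 7.35
ee_pos: [526.8, 120.5, 210.1]
ee_rot: [-180.0, -0.1, -179.9]
force: [1.2, -0.7, -1.8]
gripper_width: 9.8
gripper_force: 30.0
[ 1.23149481 -0.7157765  -1.84322056]
```

View pics/w3.png

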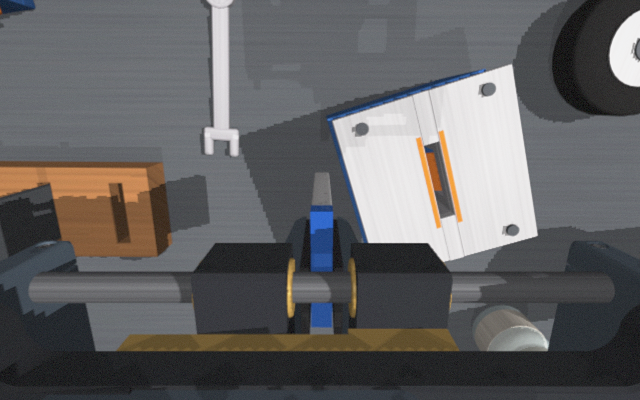

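The wrist view shows the coupon held straight at column 321. The whole slot is in view, centred near (439,180), with the dark flap inside.

```bash
cat > slot.py <<'E'
from h import *
import pickle
def slot(M,I,box):
    x0,x1,y0,y1=box
    H=cv2.cvtColor(I,cv2.COLOR_RGB2HSV);m=cv2.inRange(H,(10,150,170),(25,255,255))
    k=np.zeros_like(m);k[y0:y1,x0:x1]=255;m&=k
    p=np.argwhere(m)[:,::-1].astype(float);w=plane(M,p,110)[:,:2]
    r=cv2.minAreaRect(w.astype(np.float32));print('slot',r)
    a=np.radians(17.4);c=np.array(r[0]);l=(w-c)@np.array([np.cos(a),np.sin(a)]);d=(w-c)@np.array([-np.sin(a),np.cos(a)])
    for s in(-1,1):
        q=(d*s>4)&(abs(l)<30);f=np.polyfit(l[q],d[q],1);print('line',s,f,d[q].min(),d[q].max())
E
python3 - <<'E'
from slot import *
M=pickle.load(open('m3.pkl','rb'));I=cv2.imread('pics/w3.png')[:,:,::-1]
slot(M,I,(405,475,120,235))
x,y,z=526.8,120.5,210.2
print(proj(M,[[x-31+dx,y+dy,z-62+h] for dx,h in((0,90),(0,80),(0,60)) for dy in(-5,5)]).round(1).tolist())
H=cv2.cvtColor(I,cv2.COLOR_RGB2HSV);b=cv2.inRange(H,(100,150,40),(125,255,255))
for v in(215,225,235): q=np.where(b[v,290:350])[0]+290;print(v,q.min(),q.max())
for u in(440,):print(I[165:200:5,410:470:4,0])
E
```

```text
slot ((511.4610595703125, 217.59295654296875), (78.35595703125, 21.3156681060791), 17.46979331970215)
line -1 [-8.83431645e-04 -9.21855240e+00] -10.662538571792892 -5.737606660960263
line 1 [-3.24362523e-05  9.17987526e+00] 7.730983320378624 10.632542155609098
[[309.9, 209.6], [332.5, 209.6], [310.6, 203.1], [331.8, 203.2], [311.8, 192.3], [330.7, 192.4]]
215 310 332
225 310 333
235 310 332
[[234 230 233 238 244 166 165  75  82 243 242 231 231 231 233]
 [233 234 234 232 244 163 165  88  93 217 243 233 229 233 234]
 [235 235 232 233 244 210 167 149  87 136 244 235 228 234 234]
 [235 234 231 234 241 240 167 153  80  93 244 238 230 234 231]
 [233 234 233 234 234 244 164 168  84  87 239 243 231 232 233]
 [237 234 235 231 233 243 144 141  91  92 203 244 231 227 233]
 [237 235 233 231 233 244 228  72  84  82 116 244 232 228 234]]
```

```bash
python3 -m jog '{"jaw":[8,8,8,8,8,8,8,8,8,8],"slide":[[-0.2,0.7,0],[-0.2,0.9,0],[-0.2,0.9,0],[-0.2,0.8,0],[-0.12,0.38,0],[0,0,0],[0,0,0.3],[0,0,0.3],[0,0,0.17],[0,0,0]],"spin":[0,0,0,-0.7,-0.8,-0.68,0,0,0,0]}'; python3 -m jog '{"jaw":[8,8],"slide":[[0,0,0],[0,0,0]],"spin":[0,0]}'; python3 - <<'E'
from slot import *
M,I=snap('wrist','w4.png');pickle.dump(M,open('m4.pkl','wb'))
s=env.state();print(s['ee_pos'],s['ee_rot'],s['force'])
E
```

```text
time_s: 8.4
ee_pos: [553.8, 228.8, 186.4]
ee_rot: [-180.0, -0.2, -162.7]
force: [0.4, 1.3, -2.3]
gripper_width: 9.6
gripper_force: 30.0
time_s: 8.6
ee_pos: [554.7, 229.6, 188.2]
ee_rot: [180.0, 0.0, -162.6]
force: [0.6, -0.5, -1.6]
gripper_width: 9.9
gripper_force: 30.0
[554.71292345 229.68066537 188.29952055] [ 1.79992528e+02  5.27761873e-02 -1.62605777e+02] [-0.14140886 -0.962926   -1.10486537]
```

View pics/w4.png

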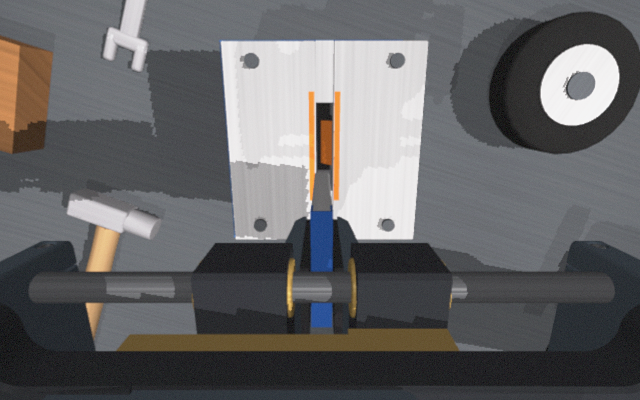

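The wrist view shows the coupon's lower end at about (322,172), just over the near end of the slot. The slot is dark between columns 317 and 333, with the orange lines beside it, so it sits slightly right (tool +y).

```bash
python3 - <<'E'
from slot import *
M=pickle.load(open('m4.pkl','rb'));I=cv2.imread('pics/w4.png')[:,:,::-1]
slot(M,I,(300,350,85,200))
T=np.array([554.71,229.68,188.3]);a=np.radians(-162.6);X=np.array([np.cos(a),np.sin(a)]);Y=np.array([np.sin(a),-np.cos(a)])
H=cv2.cvtColor(I,cv2.COLOR_RGB2HSV);m=cv2.inRange(H,(10,150,170),(25,255,255))
for v in range(96,168,8):
    q=np.where(m[v,300:350])[0]+300;l=q[q<320];r=q[q>330]
    e=plane(M,[[l.min()-.5,v],[l.max()+.5,v],[r.min()-.5,v],[r.max()+.5,v]],110)[:,:2]-T[:2]
    print(v,l.min(),l.max(),r.min(),r.max(),(e@Y).round(1),(e@X).round(1)[0])
P=[[*(T[:2]+30*X+d*Y),T[2]-62+h] for h in(0,30,90) for d in(-5,5)];print(proj(M,P).round(1).tolist())
for v in(172,176,180,190,200,206):print(v,I[v,304:340].mean(1).astype(int).tolist())
b=cv2.inRange(H,(100,150,40),(125,255,255))
for v in(215,225,235): q=np.where(b[v,290:350])[0]+290;print(v,q.min(),q.max())
# slot ends
print(I[90:110,324].sum(1).tolist())
E
```

```text
slot ((511.6163024902344, 218.25909423828125), (78.33538055419922, 21.503015518188477), 17.411779403686523)
line -1 [ 1.64367127e-03 -9.17845120e+00] -10.755321276569019 -7.383389314895418
line 1 [1.26897545e-03 9.15010284e+00] 7.509962501678368 10.757292270515737
96 309 313 335 339 [-8.9 -5.4  9.4 12.9] 81.0
104 309 312 335 339 [-9.  -6.2  9.5 13. ] 75.6
112 309 313 335 338 [-9.1 -5.5  9.5 12.4] 70.1
120 309 313 335 338 [-9.1 -5.5  9.6 12.5] 64.5
128 310 313 335 338 [-8.4 -5.6  9.6 12.5] 58.8
136 310 313 335 338 [-8.5 -5.6  9.7 12.6] 53.1
144 310 313 335 338 [-8.6 -5.6  9.8 12.7] 47.3
152 310 313 335 338 [-8.6 -5.7  9.8 12.8] 41.4
160 310 313 334 338 [-8.7 -5.7  9.1 12.9] 35.5
[[314.0, 171.6], [328.3, 171.6], [312.9, 181.2], [329.2, 181.3], [309.5, 211.8], [332.1, 211.8]]
172 [172, 173, 189, 220, 237, 216, 168, 158, 159, 165, 198, 211, 125, 90, 95, 99, 102, 97, 95, 99, 97, 97, 100, 99, 100, 89, 83, 74, 113, 176, 173, 152, 149, 150, 167, 202]
176 [175, 207, 238, 240, 236, 214, 167, 159, 162, 158, 144, 103, 103, 100, 104, 100, 101, 104, 107, 100, 104, 98, 103, 105, 122, 116, 90, 74, 1
[... 202 characters left out ...]
50, 152, 168, 201]
190 [178, 175, 173, 177, 196, 207, 168, 161, 159, 119, 101, 104, 104, 100, 103, 105, 102, 103, 105, 101, 104, 102, 103, 106, 104, 120, 144, 150, 147, 181, 156, 150, 151, 153, 177, 211]
200 [172, 205, 239, 240, 239, 234, 213, 196, 117, 99, 102, 99, 101, 103, 104, 105, 104, 105, 105, 102, 104, 101, 101, 104, 102, 104, 104, 140, 185, 193, 203, 200, 197, 200, 203, 211]
206 [171, 174, 177, 210, 239, 240, 224, 113, 69, 88, 101, 103, 104, 106, 103, 103, 108, 107, 104, 106, 105, 108, 100, 102, 104, 98, 75, 68, 128, 203, 224, 220, 218, 220, 218, 217]
215 311 331
225 310 332
235 310 332
[677, 676, 674, 676, 674, 672, 671, 671, 671, 672, 674, 663, 512, 196, 90, 89, 106, 113, 108, 83]
```

```bash
python3 -m jog '{"jaw":[8,8,8,8,8,8,8,8,8],"slide":[[0.4,0.063,0],[0.6,0,0],[0.47,0,0],[0,0,0],[0,0,0.2],[0,0,0.2],[0,0,0.07],[0,0,0],[0,0,0]],"spin":[0,0,0,0,0,0,0,0,0]}'; python3 -m jog '{"jaw":[8,8,8,8,8],"slide":[[0,0,0.04],[0,0,0.04],[0,0,0.03],[0,0,0],[0,0,0]],"spin":[0,0,0,0,0]}';python3 -c "
from slot import *
M,I=snap('wrist','w5.png');s=env.state();print(s['ee_pos'],s['force'],s['torque'])"
```

```text
time_s: 9.55
ee_pos: [512.1, 218.4, 173.5]
ee_rot: [180.0, -0.0, -162.6]
force: [-0.0, 0.8, -1.4]
gripper_width: 9.8
gripper_force: 30.0
time_s: 10.05
ee_pos: [511.8, 218.3, 170.5]
ee_rot: [180.0, 0.0, -162.6]
force: [0.6, -0.8, -1.4]
gripper_width: 9.6
gripper_force: 30.0
[511.8500211  218.29383252 170.50269844] [ 0.46692975 -0.453463   -0.8176169 ] [0.06240869 0.06963017 0.02736284]
```

```bash
python3 -m jog '{"jaw":[8,8,8,8,8],"slide":[[0,0,0.03],[0,0,0.03],[0,0,0.03],[0,0,0],[0,0,0]],"spin":[0,0,0,0,0]}'; python3 -m jog '{"jaw":[8,8,8,8,8],"slide":[[0,0,0.04],[0,0,0.04],[0,0,0],[0,0,0],[0,0,0]],"spin":[0,0,0,0,0]}'
```

```text
time_s: 10.6
ee_pos: [511.8, 218.3, 167.7]
ee_rot: [180.0, -0.0, -162.6]
force: [0.5, -1.1, -1.8]
gripper_width: 9.7
gripper_force: 30.0
time_s: 11.1
ee_pos: [511.8, 218.3, 165.4]
ee_rot: [180.0, 0.0, -162.6]
force: [0.5, 0.2, -2.2]
gripper_width: 9.5
gripper_force: 30.0
```

```bash
python3 -m jog '{"jaw":[8,8,8,8,8,8,8,8,8,8],"slide":[[0,0,0.05],[0,0,0.07],[0,0,0.07],[0,0,0.07],[0,0,0.07],[0,0,0.07],[0,0,0.07],[0,0,0.07],[0,0,0],[0,0,0]],"spin":[0,0,0,0,0,0,0,0,0,0]}' 45; python3 -m jog '{"jaw":[8,8,8,8,8],"slide":[[0,0,0.05],[0,0,0.05],[0,0,0.05],[0,0,0],[0,0,0]],"spin":[0,0,0,0,0]}'
```

```text
time_s: 12.1
ee_pos: [511.9, 218.3, 149.1]
ee_rot: [180.0, 0.0, -162.6]
force: [0.6, 0.0, -1.1]
gripper_width: 9.9
gripper_force: 45.0
time_s: 12.6
ee_pos: [511.8, 218.3, 144.6]
ee_rot: [180.0, -0.0, -162.6]
force: [0.2, 0.2, -1.6]
gripper_width: 9.8
gripper_force: 45.0
```

```bash
python3 -m jog '{"jaw":[8,8,8,8,8],"slide":[[0,0,0.05],[0,0,0.05],[0,0,0.05],[0,0,0],[0,0,0]],"spin":[0,0,0,0,0]}'; python3 -m jog '{"jaw":[8,8,8,8,8],"slide":[[0,0,0.05],[0,0,0.05],[0,0,0.05],[0,0,0],[0,0,0]],"spin":[0,0,0,0,0]}'; python3 -m jog '{"jaw":[8,8,8,8,8],"slide":[[0,0,0.05],[0,0,0.05],[0,0,0.05],[0,0,0],[0,0,0]],"spin":[0,0,0,0,0]}'
```

```text
time_s: 13.1
ee_pos: [512.1, 218.0, 140.4]
ee_rot: [-180.0, 0.0, -162.6]
force: [0.5, -1.8, -0.3]
gripper_width: 9.8
gripper_force: 45.0
time_s: 13.6
ee_pos: [512.8, 217.6, 136.6]
ee_rot: [-179.9, 0.1, -162.6]
force: [1.1, -3.8, 4.3]
gripper_width: 9.7
gripper_force: 45.0
time_s: 14.1
ee_pos: [513.1, 217.6, 132.2]
ee_rot: [-179.9, 0.2, -162.6]
force: [0.2, -4.1, 5.3]
gripper_width: 10.1
gripper_force: 45.0
```

```bash
python3 -m jog '{"jaw":[8,8,8,8,8,8,8],"slide":[[0,0,0.06],[0,0,0.06],[0,0,0.06],[0,0,0.06],[0,0,0.06],[0,0,0],[0,0,0]],"spin":[0,0,0,0,0,0,0]}'; python3 -m jog '{"jaw":[8,8,8,8,8,8],"slide":[[0,0,0.06],[0,0,0.06],[0,0,0.06],[0,0,0.06],[0,0,0],[0,0,0]],"spin":[0,0,0,0,0,0]}'
```

```text
time_s: 14.8
ee_pos: [512.8, 217.6, 122.2]
ee_rot: [-179.9, 0.1, -162.6]
force: [2.5, -4.7, 2.4]
gripper_width: 10.0
gripper_force: 45.0
time_s: 15.4
ee_pos: [512.3, 217.4, 114.8]
ee_rot: [-179.9, 0.0, -162.6]
force: [2.7, -4.6, 1.4]
gripper_width: 9.9
gripper_force: 45.0
```

```bash
python3 -m jog '{"jaw":[30,30,30,30,30,30,30,30,30,30],"slide":[[0,0,0],[0,0,0],[0,0,0],[0,0,-0.3],[0,0,-0.4],[0,0,-0.5],[0,0,-0.5],[0,0,-0.3],[0,0,0],[0,0,0]],"spin":[0,0,0,0,0,0,0,0,0,0]}' 20; python3 -m jog '{"jaw":[0,0,0,0,0,0],"slide":[[0,0,0],[0,0,0],[0,0,0],[0,0,0],[0,0,0],[0,0,0]],"spin":[0,0,0,0,0,0]}' 20;python3 -c "
from slot import *
M,I=snap('wrist','w6.png');pickle.dump(M,open('m6.pkl','wb'));s=env.state();print(s['ee_pos'],s['force'])"
```

```text
time_s: 16.4
ee_pos: [511.7, 218.3, 175.0]
ee_rot: [180.0, 0.0, -162.6]
force: [0.1, -0.9, -0.4]
gripper_width: 29.8
gripper_force: 0.0
time_s: 17.0
ee_pos: [511.8, 218.3, 174.9]
ee_rot: [180.0, -0.0, -162.6]
force: [-1.0, -0.1, -0.5]
gripper_width: 0.8
gripper_force: 0.0
[511.85090326 218.29961383 174.92821296] [-0.27996423 -0.83242585  0.09414533]
```

View pics/w6.png

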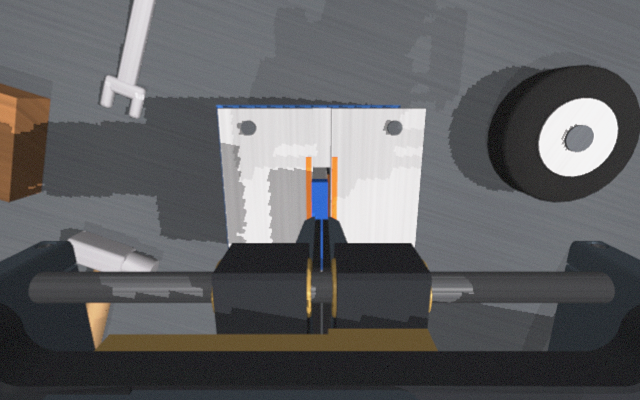

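The coupon stands upright in the slot, blue end up at (320,195), with the shut fingertips above it. Next I push it down.

```bash
python3 -m jog '{"jaw":[0,0,0,0,0,0,0,0,0,0],"slide":[[0,0,0.3],[0,0,0.3],[0,0,0.2],[0,0,0.05],[0,0,0.05],[0,0,0.05],[0,0,0.05],[0,0,0.05],[0,0,0],[0,0,0]],"spin":[0,0,0,0,0,0,0,0,0,0]}'; python3 -m jog '{"jaw":[0,0,0,0,0,0,0],"slide":[[0,0,0.06],[0,0,0.06],[0,0,0.06],[0,0,0.06],[0,0,0.06],[0,0,0],[0,0,0]],"spin":[0,0,0,0,0,0,0]}'
```

```text
time_s: 18.05
ee_pos: [511.9, 218.3, 143.5]
ee_rot: [180.0, 0.0, -162.6]
force: [1.2, 0.4, -0.1]
gripper_width: 0.9
gripper_force: 0.0
time_s: 18.75
ee_pos: [512.6, 218.6, 135.5]
ee_rot: [180.0, 0.1, -162.6]
force: [-0.7, -0.8, 5.5]
gripper_width: 0.2
gripper_force: 2.6
```

```bash
python3 -m jog '{"jaw":[0,0,0,0,0,0,0],"slide":[[0,0,0.06],[0,0,0.06],[0,0,0.06],[0,0,0.06],[0,0,0.06],[0,0,0],[0,0,0]],"spin":[0,0,0,0,0,0,0]}'; python3 -m jog '{"jaw":[0,0,0,0,0,0,0],"slide":[[0,0,0.06],[0,0,0.06],[0,0,0.06],[0,0,0.03],[0,0,0],[0,0,0],[0,0,0]],"spin":[0,0,0,0,0,0,0]}'
```

```text
time_s: 19.45
ee_pos: [512.9, 218.6, 126.6]
ee_rot: [180.0, 0.2, -162.6]
force: [0.6, -0.7, 4.7]
gripper_width: 0.7
gripper_force: 2.6
time_s: 20.15
ee_pos: [513.0, 218.7, 120.4]
ee_rot: [180.0, 0.2, -162.6]
force: [-0.5, -0.2, 6.4]
gripper_width: 0.4
gripper_force: 2.8
```

```bash
for i in 1 2; do python3 -m jog '{"jaw":[0,0,0,0],"slide":[[0,0,0.04],[0,0,0.04],[0,0,0],[0,0,0]],"spin":[0,0,0,0]}'; done;  python3 -m jog '{"jaw":[0,0,0,0],"slide":[[0,0,0.04],[0,0,0],[0,0,0],[0,0,0]],"spin":[0,0,0,0]}'
```

```text
time_s: 20.55
ee_pos: [513.0, 218.7, 118.0]
ee_rot: [180.0, 0.2, -162.6]
force: [0.3, -0.1, 5.8]
gripper_width: 0.2
gripper_force: 2.8
time_s: 20.95
ee_pos: [513.0, 218.7, 115.6]
ee_rot: [180.0, 0.2, -162.6]
force: [0.5, 0.9, 6.0]
gripper_width: 0.6
gripper_force: 2.8
time_s: 21.35
ee_pos: [513.0, 218.7, 114.4]
ee_rot: [180.0, 0.2, -162.6]
force: [0.6, -1.3, 5.6]
gripper_width: 0.5
gripper_force: 2.8
```

```bash
for i in 1 2; do python3 -m jog '{"jaw":[0,0,0],"slide":[[0,0,0.03],[0,0,0],[0,0,0]],"spin":[0,0,0]}'; done
```

```text
time_s: 21.65
ee_pos: [513.2, 218.8, 114.2]
ee_rot: [180.0, 0.2, -162.6]
force: [-0.9, -0.6, 8.8]
gripper_width: 0.5
gripper_force: 4.5
time_s: 21.95
ee_pos: [513.3, 218.8, 113.8]
ee_rot: [180.0, 0.3, -162.6]
force: [-1.1, -1.8, 11.8]
gripper_width: 0.6
gripper_force: 5.9
```

```bash
python3 -m jog '{"jaw":[0,0,0],"slide":[[0,0,0.03],[0,0,0],[0,0,0]],"spin":[0,0,0]}';python3 -m jog '{"jaw":[0,0,0],"slide":[[0,0,0.03],[0,0,0],[0,0,0]],"spin":[0,0,0]}'; python3 -m jog '{"jaw":[0,0,0,0,0,0,0,0,0,0],"slide":[[0,0,-0.1],[0,0,-0.3],[0,0,-0.5],[0,0,-0.7],[-0.8,0,-0.7],[-0.9,0,-0.5],[-0.9,0,0],[-0.4,0,0],[0,0,0],[0,0,0]],"spin":[0,0,0,0,0,0,0,0,0,0]}'; python3 - <<'E'
from slot import *
M,I=snap('wrist','w7.png');s=env.state();print(s['ee_pos'],s['force'])
S,J=snap('scene','s7.png')
c=proj(S,[[511.6,218.3,110]])[0].astype(int);a=J[c[1]-50:c[1]+50,c[0]-60:c[0]+60]
cv2.imwrite('pics/v7.png',np.hstack([cv2.resize(I,(480,300)),cv2.resize(a,(320,300),interpolation=2)[:,:,:]])[:,:,::-1])
e=plane(M,[[0,0]],110)
H=cv2.cvtColor(I,cv2.COLOR_RGB2HSV);b=cv2.inRange(H,(95,150,60),(125,255,255));n,L,st,ce=cv2.connectedComponentsWithStats(b)
P=[[511.6+d*.954-q*.299,218.3+d*.299+q*.954,z] for z in(114,118) for d in(-30,30) for q in(-5,5)];print(proj(M,P).round(1).tolist())
for i in range(1,n):
    if st[i,4]>60:print(st[i],ce[i].round(1))
E
```

```text
time_s: 22.25
ee_pos: [513.4, 218.8, 113.4]
ee_rot: [180.0, 0.3, -162.6]
force: [-1.7, -0.9, 14.7]
gripper_width: 0.8
gripper_force: 7.3
time_s: 22.55
ee_pos: [513.5, 218.9, 113.1]
ee_rot: [180.0, 0.3, -162.6]
force: [-2.5, -1.3, 16.8]
gripper_width: 0.4
gripper_force: 8.7
time_s: 23.55
ee_pos: [597.0, 245.0, 192.9]
ee_rot: [-180.0, -0.1, -162.6]
force: [-0.2, -0.2, -0.2]
gripper_width: 0.5
gripper_force: 0.0
[596.75089504 244.93772383 193.17438861] [ 0.23996427 -0.85663694  0.10888045]
[[313.9, 37.1], [328.6, 37.1], [314.4, 127.3], [328.1, 127.3], [313.8, 36.0], [328.8, 36.0], [314.2, 127.7], [328.2, 127.7]]
[ 313   42   15   88 1236] [319.5  85.3]
```

View pics/v7.png

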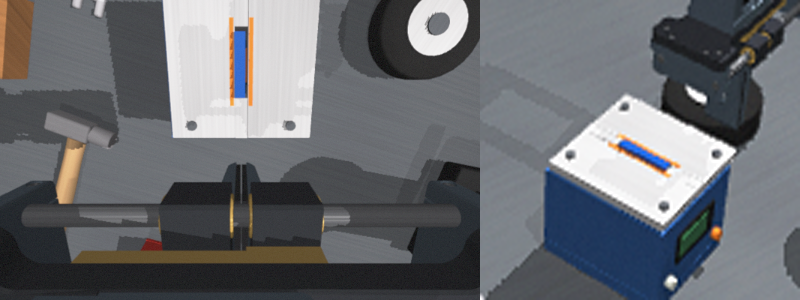

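The blue end sits in the slot at (240,64), barely above the plate. The force began to rise at z = 114, so it is home, and the gripper is clear.

```bash
python3 -c "
from workcell import env
print(env.job_done())"
```

```text
the job is handed in; nothing more can be done
None
```

The blue-ended coupon stands fully home in the left tester, blue end up with about 4 mm showing; it was pushed in with at most about 17 N in the readings taken, the gripper is clear, and the job is handed in at about 24 s.

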